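# Lever the tight lid off a catering tin with the opener

## Robot

A 6-joint arm with a two-finger parallel gripper is mounted at the origin on a cart in front of the work surface, level with it; the furniture and walls round the work are solid. World frame = base frame: x ahead of the robot, y to its left, z up, the work surface at z = 0. Lengths are in m, angles in degrees, forces in N, time in s.
With the tool pointing down it reaches from about 0.425 to 1.125 m from the base axis. Payload 14.9 kg.
Tool frame: the origin (TCP) lies at the very end of the fingers, on their centre line; the grasp point (between the pads) lies 19 mm behind it; z points along the fingers, y is the line along which they close (so a half turn about z gives the same grasp; the last joint's range is limited). The gripper opens to 91 mm and grips with 3 to 60 N. Pads are 32 mm wide; open, the fingers measure 118 mm over their backs; the gripper's body (76 mm by 178 mm) begins 60 mm behind the grasp point.
Start: joints at [-75.877, 21.709, 99.362, -0, 58.929, -1.908], TCP at [0.193, -0.673, 0.214] pointing down, gripper open.
Joint ranges: [-158.91, 158.91], [-42.39, 125.64], [0.06, 152.35], [-60.88, 240.88], [17.5, 164.5], [-176.32, 176.32]. Speed limits (degrees/s): [108.29, 108.29, 136.94, 180, 180, 180].

## Interface

Orientations are given as a 3x3 rotation matrix whose columns are the frame's x, y, z axes.
In Python, from cell import state, snapshot, camera_params, close_job gives the robot as it stands.
- The arm moves only by the tool servo_tool, never from a script. Its argument "rows" is a list of rows, each a list of 3 entries, a list of its own where there are three numbers: the shift along the tool's x, y, z in cm, then the turn about the tool's z in rad, then the opening, from 0 (shut) to 1 (fully open). In form: [[[tx, ty, tz], yaw, hand], ...]. A call has 1 to 8 rows; each row is the pose to reach, as a shift and turn from the pose commanded when the call began, along the tool's axes at that moment; what a row does not reach only later rows make up. A row lasts 1/8 s, in which the tool goes at most 62.5 mm and 10.7 degrees, less where a joint would pass 70% of its speed; a pose out of reach is approached as far as the arm can. A call with a gripper value outside its range is refused whole. The fingers move at their own pace and stop on an object; "grip_force" is the grip in N (left out, the last holds). Time passes only in rows, so rows that repeat a pose let the fingers close. It gives the time, the measured TCP pose, the force, the opening and the grip force at its end, in the units of the state.
- state(): the state, without advancing time (a new reading comes with each control period).
- snapshot(name): name is "scene" or "top"; returns (picture, depth): 420x560x3 uint8, blue, green, red; 420x560 float32, m along the optical axis (not along the pixel's ray), 0 where there is no reading.
- camera_params(name): a dict with "K" (3x3 intrinsics, pixels), "k1" (the pictures are not rectified: a ray, as slopes to the right and down, at radius r is drawn at 1 + k1 r^2 times it, then the intrinsics apply), "rvec" (rotation vector, rad) and "tvec" (3), from world to camera coordinates, as OpenCV has them. Camera axes: x right, y down, z forward; pixel columns grow to the right and rows downward; lengths in m; the calibration is good to about 2 mm. A picture is of the moment at which its call begins. camera_params takes no time and is no camera call.
- close_job(): hands the job in; it is judged then, once.
The state is a dict: "clock": time; "qpos": joint angles; "dq": joint speeds; "joint_torque": joint torques, N m; "tool_pos": TCP position; "eef_rot": TCP orientation; "wrist_force": force on the tool from outside, world axes, zero at the start; "ft_torque": the same for the moment, N m; "opening": finger opening in m; "grasp_force": force on a finger pad.
Only numpy, scipy, OpenCV 4.12 (cv2) and the standard library are available. Lean on these libraries where they do the work, as an engineer would, in place of code of your own. Each camera call takes 0.05 s, during which the arm holds its last target. There are 200 camera calls.

## Task

Open the big lever-lid tin: with the tin opener, pry its tight lid loose by catching the blade's tip under the lid's rim and pressing the handle down over the edge of the tin. Finish with the opener lying on the counter and the loosened lid lifted off and lying flat on the counter, clear of the tin. Do not pull or push at the lid with the fingers while it still sits tight (that buckles it), and do not disturb the tape roll and the two jars near by.

Things in the scene. Friction and masses are not known exactly. Their poses are not given: they have to be found in the camera images.
- tea_tin: Heavy full round metal tin, 144 mm across, with a plain pale paper label; it stands fast and does not shift. Origin: centre of its underside, z up; round, so its yaw means nothing. In the middle of its top a neck of 92 mm outer and 86 mm inner diameter stands up from a flat shoulder (at 98 mm) to 112 mm; the lid plugs into the neck and its rim rests on the neck's top.
- tin_ring (a point): Point on the tin's axis level with the top (104 mm up) of the tin's outer edge, a raised ring 134 to 144 mm across: the fulcrum. Between this level and the underside of the seated lid's rim (8 mm higher) an open slot leads in from the ring to the neck's wall, all round the tin.
- lid: Loose metal lid, 112 mm across, 150 g. Origin: at its centre, level with the underside of its rim; z up. Seated, it is 112 mm over the counter. The rim is a ring from 34.5 to 56 mm radius, 0 to +8 mm in z, overhanging the neck by 10 mm. Inside the rim the lid is dished, floor at z = -6 mm, so the rim can be pinched radially (21.5 mm wide) from above. The plug reaches down to z = -15 mm.
- lid_top (a point): Centre of the lid, level with its rim's top. A bead on the plug is gripped by the springy neck. Prying one side of the rim up by 5 to 7 mm (15 to 30 N there; the handle's middle goes down some 50 mm, with 4 to 8 N) makes the bead jump out: that side stays up by 6 to 18 mm, the lid's middle by 3 to 8 mm. The far side stays lightly held until the lid is tilted up further and lifted.
- opener: Loose tin opener, 175 mm long, 130 g: a straight flat steel blade 18 mm wide and 4 mm thick that sticks 75 mm out of a brown wooden handle (100 mm long, 24 mm wide, 20 mm thick, three brass rivets). Origin: under the middle of the handle, on its underside; +x along the bar to the blade's tip, z up; the blade's mid-plane is 10 mm above the origin. It balances 14 mm from the handle's middle, towards the blade. It lies flat on the counter.
- opener_tip (a point): Middle of the end edge of the opener's blade: 125 mm ahead of the opener's origin, 10 mm above it.
- tape_roll: Roll of brown tape lying flat, 92 mm across, 48 mm high, origin at the centre of its underside. A bystander.
- honey_jar: Honey jar with a lid, 52 mm across, 74 mm high, origin at the centre of its underside, upright. A bystander.
- jam_jar: Jam jar with a black lid, 63 mm across, 85 mm high, origin at the centre of its underside, upright. A bystander.
Mind the look-alikes: they are no part of the job. What is meant by the lid is not turquoise, and is the larger of those in its own colour.

How it is judged (in metres and radians):
On the way, in this order (a step that is already met when the one before it is completed fails the run):
1. the opener's blade bears up under the lid's rim (more than 4 N) while the lid is still seated (contact force between opener and lid above 4 N and z of lid in the frame of tea_tin below 0.1145 m), for 0.02 s.
2. the lid is pried loose: its middle is more than 3 mm above where it sat (z of lid in the frame of tea_tin above 0.115 m), for 0.1 s.
At the end, for the whole second after the job is handed in: The lid lies flat (within 0.15 rad, either way up) on the counter, its centre more than 128 mm from the tin's axis so that it is clear of the tin; the opener lies on the counter, touching neither tin nor lid; both are released and at rest (height (world z) of lid below 0.024 m and (angle between lid's own z axis and vertical below 0.15 rad or angle between lid's own z axis and vertical above 2.99 rad) and horizontal distance between lid and tea_tin above 0.128 m and linear speed of each of lid, opener below 0.02 m/s and height (world z) of opener between -0.01 and 0.025 m and height (world z) of opener_tip below 0.03 m and contact force between opener and tea_tin below 0.1 N and contact force between opener and lid below 0.1 N).
It fails at once if a tape roll or jar moved by more than 30 mm (distance of any of tape_roll, honey_jar, jam_jar from where it was at the start of the episode above 0.03 m).
It fails at once if the fingers pull or push at the lid (more than 3 N) while it still sits tight (contact force between the fingers and lid above 3 N and z of lid in the frame of tea_tin below 0.114 m and horizontal distance between lid and tea_tin below 0.02 m).
It also fails if it takes over 72 s, if anything falls off the work surface, if the arm or the gripper's body presses on something with over 40 N, if the wrist force passes 120 N, or if a joint passes its speed limit or range.

## Working session

There is one attempt and no reset: what is moved stays moved. The work goes in short steps, Python scripts to look and compute and a tool call to move; the robot and the scene stay as the last step left them, time stands still between calls to the robot, and variables do not carry over. Pictures are saved under pics/ and viewed, at most 10 in all, crops included, and the job is handed in when it is done.

Besides the shell and the picture viewer there is one more tool, called after ">>>" as name([rows], argument=value, ...), one row to a line, values as JSON. servo_tool: Moves the arm, as the interface text tells. Its arguments: {"type":"object","properties":{"rows":{"type":"array"},"grip_force":{"type":"number"}},"required":["rows"]}

```bash
ls; mkdir -p pics
cat > h.py <<'E'
import numpy as np,cv2
from cell import state,snapshot,camera_params,close_job
def cam(n):
    p=camera_params(n);R=cv2.Rodrigues(np.array(p["rvec"],float))[0]
    return np.array(p["K"],float),p["k1"],R,np.array(p["tvec"],float).ravel()
def cloud(n,d):
    K,k1,R,t=cam(n);h,w=d.shape
    u,v=np.meshgrid(np.arange(w),np.arange(h))
    x=(u-K[0,2])/K[0,0];y=(v-K[1,2])/K[1,1];a,b=x.copy(),y.copy()
    for _ in range(10):
        f=1+k1*(a*a+b*b);a=x/f;b=y/f
    P=np.stack([a*d,b*d,d],-1)
    W=(P-t)@R
    W[d==0]=np.nan
    return W
E
python3 - <<'E'
from h import *
for n in("scene","top"):
    im,d=snapshot(n);cv2.imwrite(f"pics/{n}0.png",im);np.savez(f"{n}0.npz",im=im,d=d)
    K,k1,R,t=cam(n);print(n,-R.T@t,R[2],K[0,0],k1)
s=state();print(s)
E
```

```text
pics
scene [-0.04740651  0.75082553  0.78301201] [ 0.55431387 -0.60041576 -0.57640008] 456.61285810036276 -0.03215405671350328
top [0.40167114 0.00381283 1.31358047] [ 0.17750448  0.01634914 -0.98398418] 542.7935997548786 -0.15965314900577143
{'clock': 0.1, 'qpos': array([-7.58774184e+01,  2.17364356e+01,  9.93902386e+01,  1.51214710e-04,
        5.89293908e+01, -1.90998020e+00]), 'dq': array([ 0.03501777, -0.044393  , -0.12118739, -0.0708327 , -0.06585683,
        0.00670236]), 'joint_torque': array([-2.28179262e-03, -7.65042400e+01, -4.35292375e+01,  6.51749759e-02,
        3.99198302e-02, -3.64266270e-05]), 'tool_pos': array([ 0.1932169 , -0.67245222,  0.21336006]), 'eef_rot': array([[ 9.61105274e-01,  2.76182181e-01, -2.36563478e-04],
       [ 2.76182280e-01, -9.61104805e-01,  9.49494833e-04],
       [ 3.48712578e-05, -9.77899132e-04, -9.99999521e-01]]), 'wrist_force': array([0.32627023, 0.4688903 , 0.05645645]), 'ft_torque': array([-0.04106098, -0.05366657,  0.00372063]), 'grasp_force': 0.0, 'opening': 0.09144521485490588}
```

View pics/scene0.png

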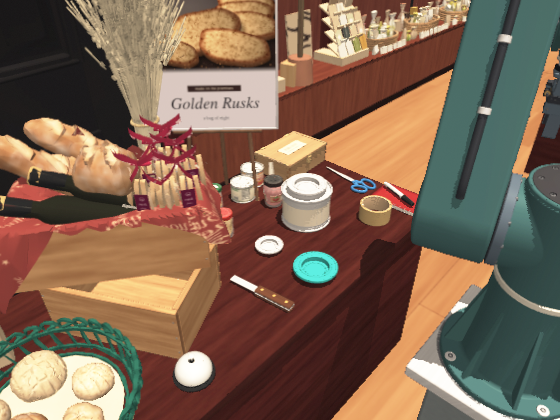

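View pics/top0.png

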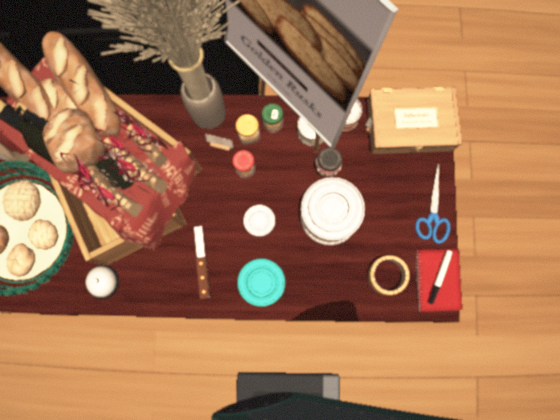

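The candidates for the lid in the top view are white on the tin at (332,210), small white on the counter at (259,220), and turquoise at (261,282). The one on the tin fits: it's white and the larger of the two whites. The opener has a brown handle with rivets at (202,265). The black-handled knife at (440,275) is a look-alike. Next I'll take an enlarged crop and measure.

Run:
```python
from h import *
z=np.load("top0.npz");im,d=z["im"],z["d"];W=cloud("top",d)
c=im[140:310,180:420];cv2.imwrite("pics/crop.png",cv2.resize(c,None,fx=3.3,fy=3.3,interpolation=cv2.INTER_CUBIC))
for (u,v) in[(332,210),(200,230),(201,245),(202,270),(204,295),(259,220),(261,282),(389,275),(329,160),(244,160),(312,130),(250,250)]:
    print(u,v,W[v,u].round(4))
# lid: points with z 0.117..0.123 near tin
m=np.zeros(d.shape,bool);m[160:260,280:390]=1
for lo,hi in((.117,.125),(.1,.108),(.094,.102),(.108,.116)):
    P=W[m&(W[...,2]>lo)&(W[...,2]<hi)]
    c,r=cv2.minEnclosingCircle((P[:,:2]*1000).astype(np.float32)) 
    print(lo,len(P),c,r,np.median(P[:,2]))
# opener
m=np.zeros(d.shape,bool);m[222:302,188:216]=1
Q=m&(W[...,2]>.006)&(W[...,2]<.04)
P=W[Q];print(len(P))
(c,s,a)=cv2.minAreaRect((P[:,:2]*1000).astype(np.float32));print(c,s,a,cv2.boxPoints((c,s,a)))
H=W[m&(W[...,2]>.0155)&(W[...,2]<.04)]
if len(H)>5: print(cv2.minAreaRect((H[:,:2]*1000).astype(np.float32)),H[:,2].mean())
# all blobs
M=((W[...,2]>.03)&(W[...,2]<.3)).astype(np.uint8)
n,l,st,ce=cv2.connectedComponentsWithStats(M)
for i in range(1,n):
    if st[i,4]>60:
        P=W[l==i];print(ce[i].round(),P.min(0).round(3),P.max(0).round(3))
print(np.nanmedian(W[250:260,225:245,2]))
```

```text
332 210 [ 0.6179 -0.0916  0.1115]
200 230 [0.5807 0.2207 0.0134]
201 245 [0.5443 0.2169 0.0117]
202 270 [0.4831 0.2099 0.0245]
204 295 [0.4241 0.2043 0.0153]
259 220 [0.6094 0.0782 0.0039]
261 282 [0.4583 0.0691 0.0121]
389 275 [ 0.4802 -0.2387  0.0052]
329 160 [ 0.7416 -0.0865  0.0847]
244 160 [0.7406 0.1134 0.0765]
312 130 [ 0.8235 -0.0472  0.0583]
250 250 [5.358e-01 9.840e-02 1.000e-04]
0.117 1106 (624.664306640625, -93.07367706298828) 56.47182846069336 0.12097747890120697
0.1 1169 (624.8314208984375, -93.50531768798828) 72.27999114990234 0.1041889666436816
0.094 661 (642.5559692382812, -95.62077331542969) 88.18026733398438 0.09980052242878691
0.108 382 (622.600830078125, -92.55155181884766) 71.1034927368164 0.1095334917411061
734
(504.36492919921875, 214.8548126220703) (189.4242401123047, 65.82418823242188) 2.132740020751953 [[408.4936  244.21942]
 [410.94324 178.44083]
 [600.23627 185.4902 ]
 [597.7866  251.2688 ]]
((502.20989990234375, 213.6771240234375), (173.09149169921875, 24.53948211669922), 7.2949419021606445) 0.020500076089430795
[203.  82.] [ 0.715 -0.117  0.03 ] [1.021 
[... 298 characters left out ...]
 0.026 0.03 ] [0.883 0.077 0.082]
[247. 128.] [0.798 0.084 0.03 ] [0.854 0.136 0.083]
[218. 140.] [0.789 0.149 0.03 ] [0.809 0.213 0.064]
[243. 162.] [0.715 0.092 0.03 ] [0.764 0.143 0.082]
[332. 209.] [ 0.553 -0.165  0.031] [ 0.697 -0.022  0.128]
[ 21. 200.] [0.591 0.626 0.03 ] [0.692 0.722 0.072]
[ 43. 234.] [0.522 0.572 0.03 ] [0.596 0.647 0.065]
[  3. 238.] [0.509 0.705 0.03 ] [0.579 0.732 0.056]
[ 20. 260.] [0.453 0.629 0.03 ] [0.535 0.697 0.064]
[440. 276.] [ 0.413 -0.384  0.03 ] [ 0.537 -0.334  0.038]
[389. 274.] [ 0.433 -0.277  0.03 ] [ 0.522 -0.187  0.054]
[ 99. 281.] [0.418 0.426 0.03 ] [0.483 0.492 0.066]
[258. 397.] [ 0.217 -0.001  0.256] [0.246 0.111 0.3  ]
0.0017925796589242536
```

View pics/crop.png

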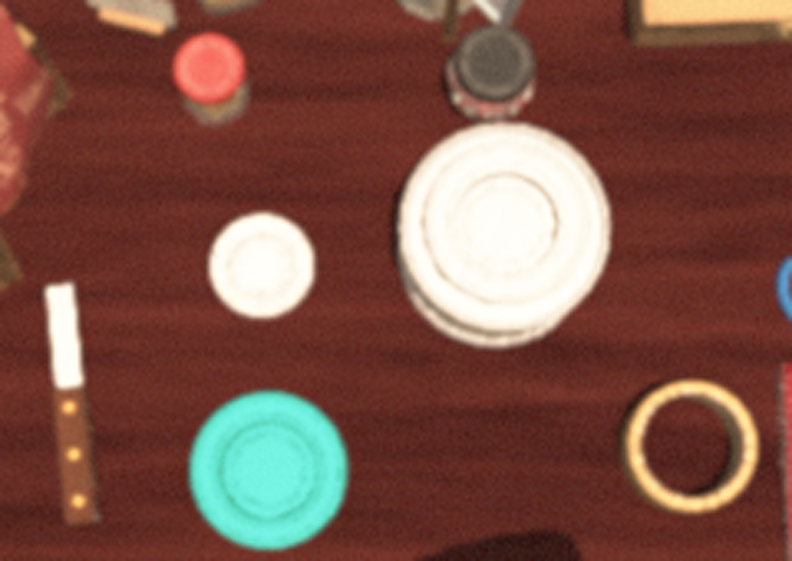

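The crop shows the white lid, with its dished ring, on the tin at (505,225). The small white lid (262,265) and turquoise lid (268,470) are decoys, and the opener lies at (70,400). I'll make a move calculator next.

```bash
cat >> h.py <<'E'
def plan(*ts):
    """each target: x,y,z,heading(deg of tool x); prints shift cm, yaw rad from present pose, rows needed"""
    s=state();R=s["eef_rot"];p=s["tool_pos"];h0=np.degrees(np.arctan2(R[1,0],R[0,0]))
    print("t",s["clock"],"tcp",p.round(4),"h",h0.round(2),"F",s["wrist_force"].round(2),"op",round(s["opening"],4),"gf",round(s["grasp_force"],1),"q6",round(s["qpos"][5],1))
    for x,y,z,h in ts:
        dp=np.array([x,y,z])-p;dh=(h0-h+180)%360-180
        print((R.T@dp*100).round(2),round(np.radians(dh),3),"rows",round(max(np.linalg.norm(dp)/.0625,abs(dh)/10.7),1))
E
python3 -c "
from h import *
plan((.5,-.3,.22,7),(.55,-.1,.24,7),(.465,.209,.15,7))"
```

```text
t 0.1 tcp [ 0.1932 -0.6725  0.2134] h 16.03 F [0.33 0.47 0.06] op 0.0914 gf 0.0 q6 -1.9
[ 39.77 -27.32  -0.64] 0.158 rows 7.7
[ 50.1  -45.17  -2.62] 0.158 rows 10.8
[ 50.47 -77.2    6.41] 0.158 rows 14.8
```

>>> servo_tool([
  [[40,-27,-1],0.16,0.6],
  [[40,-27,-1],0.16,0.6],
  [[40,-27,-1],0.16,0.6],
  [[40,-27,-1],0.16,0.6],
  [[40,-27,-1],0.16,0.6],
  [[40,-27,-1],0.16,0.6],
  [[40,-27,-1],0.16,0.6],
  [[40,-27,-1],0.16,0.6],
])

```text
clock: 1.1
tool_pos: [0.5043, -0.3007, 0.2239]
eef_rot: [[0.993, 0.121, -0.0], [0.121, -0.993, 0.0], [-0.0, -0.0, -1.0]]
wrist_force: [0.2, -0.2, 0.5]
opening: 0.0546
grasp_force: 0.0
```

```bash
python3 -c "
from h import *
plan((.55,-.1,.24,7),(.465,.209,.15,7))"
```

```text
t 1.1 tcp [ 0.5043 -0.3007  0.2239] h 6.92 F [ 0.23 -0.16  0.54] op 0.0546 gf 0.0 q6 50.0
[  6.95 -19.37  -1.61] -0.001 rows 3.3
[  2.24 -51.07   7.4 ] -0.001 rows 8.3
```

>>> servo_tool([
  [[6.9,-19.4,-1.6],0,0.6],
  [[6.9,-19.4,-1.6],0,0.6],
  [[5,-35,0],0,0.6],
  [[2.2,-51,7],0,0.6],
  [[2.2,-51,7],0,0.6],
  [[2.2,-51,7],0,0.6],
  [[2.2,-51,7],0,0.6],
  [[2.2,-51,7],0,0.6],
])

```text
clock: 2.1
tool_pos: [0.4683, 0.1819, 0.1598]
eef_rot: [[0.993, 0.119, 0.0], [0.119, -0.993, 0.0], [0.0, -0.0, -1.0]]
wrist_force: [1.2, -0.3, -0.0]
opening: 0.0548
grasp_force: 0.0
```

```bash
python3 -c "
from h import *
plan((.465,.209,.06,7),(.465,.209,.003,7))"
```

```text
t 2.1 tcp [0.4683 0.1819 0.1598] h 6.86 F [ 1.19 -0.3  -0.04] op 0.0548 gf 0.0 q6 101.7
[-0.01 -2.73  9.98] -0.003 rows 1.7
[-1.000e-02 -2.730e+00  1.568e+01] -0.003 rows 2.5
```

>>> servo_tool([
  [[0,-2.5,8],0,0.6],
  [[0,-2.5,8],0,0.6],
  [[0,-2.5,10],0,0.6],
  [[0,-2.5,10],0,0.6],
])

```text
clock: 2.6
tool_pos: [0.4649, 0.2046, 0.0589]
eef_rot: [[0.993, 0.12, -0.003], [0.12, -0.993, -0.001], [-0.003, 0.001, -1.0]]
wrist_force: [-0.1, -0.5, 1.0]
opening: 0.0552
grasp_force: 0.0
```

```bash
python3 -c "
from h import *
plan((.465,.209,.003,7))
im,d=snapshot('top');cv2.imwrite('pics/t1.png',im)
K,k1,R,t=cam('top')
im,d=snapshot('scene');cv2.imwrite('pics/s1.png',cv2.resize(im[200:360,180:380],None,fx=3.5,fy=3.5))"
```

```text
t 2.6 tcp [0.4649 0.2046 0.0589] h 6.88 F [-0.09 -0.51  0.95] op 0.0552 gf 0.0 q6 104.2
[ 0.08 -0.44  5.59] -0.002 rows 0.9
```

View pics/s1.png

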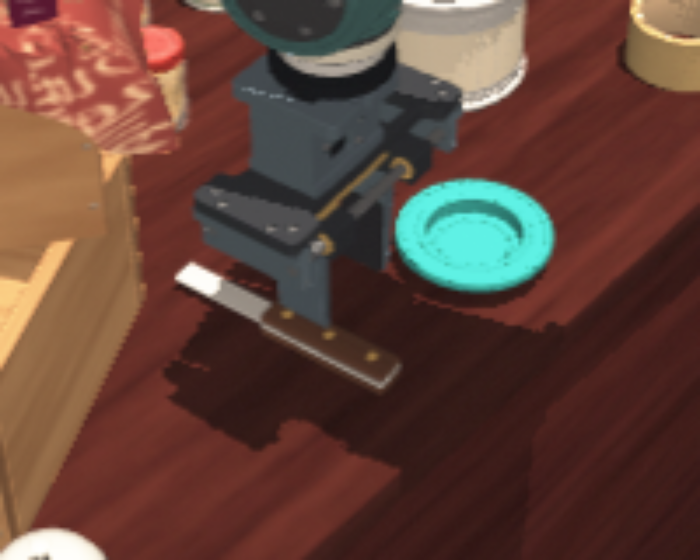

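The crop shows the open fingers above the handle middle, with the near finger at (305,300) and the handle at (330,340). I'm going down to grip.

>>> servo_tool([
  [[0,-0.4,4],0,0.6],
  [[0,-0.4,5.5],0,0.6],
  [[0,-0.4,5.5],0,0.6],
  [[0,-0.4,5.5],0,0.1],
  [[0,-0.4,5.5],0,0.1],
  [[0,-0.4,5.5],0,0.1],
  [[0,-0.4,5.5],0,0.1],
  [[0,-0.4,5.5],0,0.1],
], grip_force=30)

```text
clock: 3.7
tool_pos: [0.4658, 0.2089, 0.0056]
eef_rot: [[0.993, 0.119, 0.0], [0.119, -0.993, 0.0], [0.0, -0.0, -1.0]]
wrist_force: [-0.6, -1.3, 7.3]
opening: 0.0239
grasp_force: 29.9
```

>>> servo_tool([
  [[0,0,-4],0,0.1],
  [[0,0,-10],0,0.1],
  [[0,0,-16],0,0.1],
  [[0,0,-16],0,0.1],
  [[0,0,-16],0,0.1],
])

```text
clock: 4.32
tool_pos: [0.465, 0.2086, 0.1646]
eef_rot: [[0.993, 0.12, -0.0], [0.12, -0.993, -0.0], [-0.0, 0.0, -1.0]]
wrist_force: [-0.3, 0.4, -1.0]
opening: 0.0237
grasp_force: 29.9
```

```bash
cat >> h.py <<'E'
def look(tag,n,r,f):
    im,d=snapshot(n);W=cloud(n,d);np.savez(tag+".npz",im=im,d=d)
    a,b,c,e=r;cv2.imwrite(f"pics/{tag}.png",cv2.resize(im[a:b,c:e],None,fx=f,fy=f,interpolation=cv2.INTER_CUBIC));return im,d,W
E
python3 -c "
from h import *
plan((.465,.209,.16,7))
im,d,W=look('s2','scene',(140,330,150,350),3)
T=snapshot('top');WT=cloud('top',T[1])
np.savez('t2.npz',im=T[0],d=T[1])
for n,(I,D,W) in dict(s=(im,d,W),t=(*T,WT)).items():
    m=(abs(W[...,1]-.215)<.06)&(W[...,0]>.49)&(W[...,0]<.63)&(W[...,2]>.12)&(W[...,2]<.25)
    for x in np.arange(.50,.62,.01):
        q=W[m&(abs(W[...,0]-x)<.005)]
        if len(q): print(n,x.round(3),len(q),np.median(q,0).round(4),q.max(0).round(3)[2])
"
```

```text
t 4.325 tcp [0.465  0.2086 0.1646] h 6.87 F [-0.27  0.41 -1.02] op 0.0237 gf 29.9 q6 104.7
[ 0.   -0.04  0.46] -0.002 rows 0.1
s 0.5 16 [0.5001 0.2238 0.167 ] 0.171
s 0.51 12 [0.5099 0.2255 0.1667] 0.171
s 0.52 1 [0.5194 0.2257 0.1701] 0.17
s 0.53 2 [0.5283 0.2261 0.1697] 0.17
s 0.54 4 [0.5411 0.2281 0.1695] 0.17
s 0.55 2 [0.55   0.2278 0.1689] 0.171
s 0.56 5 [0.559  0.2659 0.2227] 0.241
s 0.57 14 [0.5713 0.2564 0.2113] 0.232
s 0.58 24 [0.5811 0.2311 0.1715] 0.227
s 0.59 53 [0.5903 0.2505 0.171 ] 0.234
s 0.6 46 [0.5995 0.2492 0.2277] 0.249
s 0.61 69 [0.6102 0.2355 0.2372] 0.25
t 0.54 12 [0.5418 0.2735 0.203 ] 0.212
t 0.55 24 [0.5508 0.2727 0.2062] 0.233
t 0.56 59 [0.5608 0.2688 0.2191] 0.249
t 0.57 105 [0.5699 0.2608 0.2183] 0.25
t 0.58 114 [0.58   0.2544 0.2189] 0.249
t 0.59 100 [0.5895 0.2527 0.2265] 0.249
t 0.6 99 [0.6002 0.2497 0.2334] 0.249
t 0.61 88 [0.61   0.2349 0.2389] 0.25
```

View pics/s2.png

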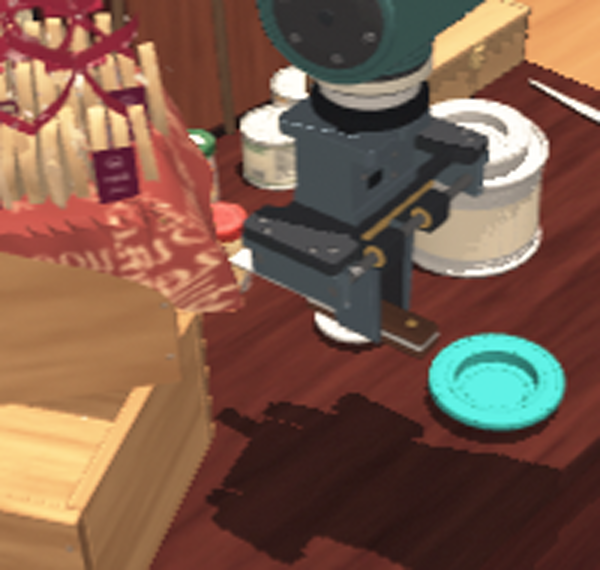

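The bar is level in the hand: the blade runs left from the fingers at (300,290), and the handle end is at (415,335). I'm swinging it to the pre-insert pose.

>>> servo_tool([
  [[-1,2,0],0.18,0.1],
  [[0,4,0],0.36,0.1],
  [[1,6,0],0.54,0.1],
  [[2,8,0],0.72,0.1],
  [[3,10,0],0.9,0.1],
  [[3.8,12.1,0],1.08,0.1],
  [[3.8,12.1,0],1.17,0.1],
  [[3.8,12.1,0],1.17,0.1],
])

```text
clock: 5.42
tool_pos: [0.5169, 0.093, 0.1636]
eef_rot: [[0.498, -0.867, -0.003], [-0.867, -0.498, -0.0], [-0.001, 0.003, -1.0]]
wrist_force: [0.1, 0.5, -1.8]
opening: 0.0238
grasp_force: 29.9
```

```bash
python3 -c "
from h import *
plan((.5175,.093,.16,-60),(.5175,.093,.1035,-60))
im,d,W=look('t3','top',(150,280,230,400),4)
m=(W[...,2]>.155)&(W[...,2]<.185)
I=np.zeros(d.shape,bool);I[170:270,240:360]=1
P=W[m&I];print(len(P))
h=np.radians(-60);ax=np.array([np.cos(h),np.sin(h)]);n=np.array([-ax[1],ax[0]])
s=state();q=P[:,:2]-s['tool_pos'][:2]
a=q@ax;b=q@n
for x in np.arange(.03,.14,.01):
    k=(abs(a-x)<.005)&(abs(b)<.03)
    if k.sum(): print(x.round(3),k.sum(),b[k].mean().round(4),b[k].min().round(4),b[k].max().round(4),np.median(P[k,2]).round(4))
k=abs(b)<.03;print('tip',np.sort(a[k])[-6:])
"
```

```text
t 5.425 tcp [0.5169 0.093  0.1636] h -60.16 F [ 0.06  0.53 -1.8 ] op 0.0238 gf 29.9 q6 157.8
[ 0.02 -0.05  0.36] -0.003 rows 0.1
[ 0.03 -0.07  6.01] -0.003 rows 1.0
227
0.06 1 -0.0072 -0.0072 -0.0072 0.1685
0.07 29 -0.0011 -0.008 0.0094 0.1709
0.08 39 0.0006 -0.0085 0.0094 0.1717
0.09 38 0.001 -0.0076 0.0097 0.1714
0.1 41 0.0009 -0.0082 0.01 0.1705
0.11 39 0.0009 -0.0079 0.0098 0.1707
0.12 40 0.0011 -0.0078 0.0097 0.1705
tip [0.12388464 0.1239738  0.12419921 0.1244596  0.12481835 0.12488289]
```

View pics/t3.png

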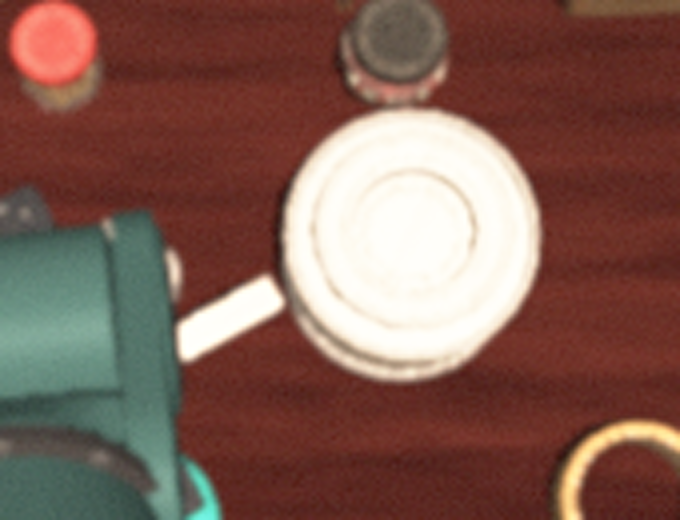

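>>> servo_tool([
  [[0,0,3],0,0.1],
  [[0,0,6],0,0.1],
  [[0,0,6],0,0.1],
  [[0,0,6],0,0.1],
  [[0,0,6],0,0.1],
])

```text
clock: 6.1
tool_pos: [0.5184, 0.0934, 0.1062]
eef_rot: [[0.498, -0.867, 0.002], [-0.867, -0.498, 0.0], [0.001, -0.002, -1.0]]
wrist_force: [0.0, 0.8, -1.2]
opening: 0.0235
grasp_force: 29.9
```

```bash
python3 -c "
from h import *
a=np.array([-.5,.8660]);c=np.array([.625,-.093])
plan(*[(*(c+r*a),.1033,-60) for r in(.215,.19,.173)])
im,d,W=look('t4','top',(150,280,230,400),4)
I=np.zeros(d.shape,bool);I[170:270,240:310]=1
s=state();ax=-a;n=np.array([-ax[1],ax[0]])
P=W[I&(W[...,2]>.098)&(W[...,2]<.125)];q=P[:,:2]-s['tool_pos'][:2];A=q@ax;b=q@n
for x in np.arange(.065,.14,.01):
    k=(abs(A-x)<.005)&(abs(b)<.012)
    if k.sum(): print(x.round(3),k.sum(),np.median(P[k,2]).round(4))
"
```

```text
t 6.1 tcp [0.5184 0.0934 0.1062] h -60.14 F [ 0.04  0.76 -1.18] op 0.0235 gf 29.9 q6 157.8
[-0.02  0.09  0.29] -0.002 rows 0.0
[2.48 0.09 0.3 ] -0.002 rows 0.4
[4.18 0.08 0.3 ] -0.002 rows 0.7
0.065 10 0.1119
0.075 35 0.1142
0.085 36 0.1136
0.095 35 0.1133
0.105 36 0.1137
0.115 35 0.1131
0.125 20 0.1132
```

>>> servo_tool([
  [[0,0.1,0.3],0,0.1],
  [[0,0.1,0.3],0,0.1],
  [[0,0.1,0.3],0,0.1],
])

```text
clock: 6.52
tool_pos: [0.5168, 0.0927, 0.1022]
eef_rot: [[0.497, -0.868, -0.0], [-0.868, -0.497, 0.0], [-0.0, 0.0, -1.0]]
wrist_force: [1.3, 0.2, -1.2]
opening: 0.0239
grasp_force: 29.9
```

```bash
python3 -c "
from h import *
a=np.array([-.5,.8660]);c=np.array([.625,-.093])
plan(*[(*(c+r*a),.1033,-60) for r in(.215,.19,.173)])
im,d,W=look('t4','top',(150,280,230,400),4)
I=np.zeros(d.shape,bool);I[170:270,240:310]=1
s=state();ax=-a;n=np.array([-ax[1],ax[0]])
P=W[I&(W[...,2]>.098)&(W[...,2]<.125)];q=P[:,:2]-s['tool_pos'][:2];A=q@ax;b=q@n
for x in np.arange(.065,.13,.01):
    k=(abs(A-x)<.005)&(abs(b)<.012)
    if k.sum(): print(x.round(3),k.sum(),np.median(P[k,2]).round(4))
"
```

```text
t 6.525 tcp [0.5168 0.0927 0.1022] h -60.17 F [ 1.28  0.19 -1.17] op 0.0239 gf 29.9 q6 157.8
[-0.01 -0.08 -0.11] -0.003 rows 0.0
[ 2.49 -0.09 -0.11] -0.003 rows 0.4
[ 4.19 -0.09 -0.11] -0.003 rows 0.7
0.065 8 0.1113
0.075 36 0.1099
0.085 36 0.1085
0.095 36 0.1093
0.105 35 0.1095
0.115 36 0.1093
0.125 18 0.1096
```

>>> servo_tool([
  [[1,-0.1,-0.1],0,0.1],
  [[2,-0.1,-0.1],0,0.1],
  [[2.6,-0.1,-0.1],0,0.1],
  [[3.2,-0.1,-0.1],0,0.1],
  [[3.8,-0.1,-0.1],0,0.1],
  [[4.1,-0.1,-0.1],0,0.1],
  [[4.1,-0.1,-0.1],0,0.1],
])

```text
clock: 7.45
tool_pos: [0.5382, 0.0576, 0.1031]
eef_rot: [[0.497, -0.868, -0.0], [-0.868, -0.497, 0.0], [-0.0, 0.0, -1.0]]
wrist_force: [-0.0, -0.3, -1.2]
opening: 0.0235
grasp_force: 29.9
```

```bash
python3 -c "
from h import *
a=np.array([-.5,.8660]);c=np.array([.625,-.093])
plan(*[(*(c+r*a),.1033,-60) for r in(.173,)])
im,d,W=look('s5','scene',(150,250,240,360),5)
im,d,W=look('t5','top',(150,280,230,400),4)
I=np.zeros(d.shape,bool);I[170:270,240:310]=1
s=state();ax=-a;n=np.array([-ax[1],ax[0]])
P=W[I&(W[...,2]>.098)&(W[...,2]<.125)];q=P[:,:2]-s['tool_pos'][:2];A=q@ax;b=q@n
for x in np.arange(.065,.13,.01):
    k=(abs(A-x)<.005)&(abs(b)<.012)
    if k.sum(): print(x.round(3),k.sum(),np.median(P[k,2]).round(4))
"
```

```text
t 7.45 tcp [0.5382 0.0576 0.1031] h -60.18 F [-0.01 -0.31 -1.2 ] op 0.0235 gf 29.9 q6 153.8
[ 0.08  0.01 -0.02] -0.003 rows 0.0
0.075 7 0.1098
0.085 33 0.1112
0.095 35 0.1098
0.105 43 0.1091
0.115 20 0.11
```

View pics/s5.png

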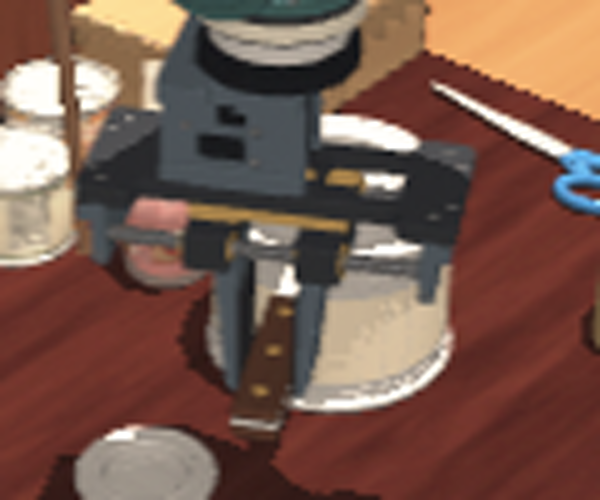

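The handle is between the fingers, the blade is in the slot, and there's no contact force yet. Next I'll pry slowly along an arc about the ring.

>>> servo_tool([
  [[0.1,0,0.2],0,0.1],
  [[0.1,0,0.6],0,0.1],
  [[0.2,0,1.0],0,0.1],
  [[0.2,0,1.4],0,0.1],
  [[0.2,0,1.8],0,0.1],
  [[0.3,0,2.1],0,0.1],
  [[0.4,0,2.4],0,0.1],
  [[0.4,0,2.4],0,0.1],
], grip_force=18)

```text
clock: 8.55
tool_pos: [0.5398, 0.0543, 0.0788]
eef_rot: [[0.497, -0.868, -0.001], [-0.868, -0.497, 0.0], [-0.001, 0.001, -1.0]]
wrist_force: [-1.8, 4.7, -0.8]
opening: 0.0238
grasp_force: 18.0
```

```bash
python3 -c "
from h import *
a=np.array([-.5,.8660]);c=np.array([.625,-.093])
plan()
print(state()['ft_torque'])
im,d,W=look('t6','top',(150,280,230,400),4)
s=state();ax=-a;n=np.array([-ax[1],ax[0]])
I=np.zeros(d.shape,bool);I[170:270,240:320]=1
P=W[I&(W[...,2]>.06)&(W[...,2]<.125)];q=P[:,:2]-s['tool_pos'][:2];A=q@ax;b=q@n
for x in np.arange(.055,.13,.005):
    k=(abs(A-x)<.0025)&(abs(b)<.008)
    if k.sum(): print(x.round(3),k.sum(),np.median(P[k,2]).round(4))
im,d,W=look('s6','scene',(150,250,240,360),5)
"
```

```text
t 8.55 tcp [0.5398 0.0543 0.0788] h -60.18 F [-1.84  4.68 -0.76] op 0.0238 gf 18.0 q6 153.4
[0.95100535 0.25195942 0.10282587]
0.075 2 0.1082
0.08 7 0.1043
0.085 15 0.106
0.09 16 0.1078
0.095 17 0.1086
0.1 17 0.1104
0.105 16 0.1104
0.11 17 0.1106
0.115 18 0.1165
0.12 16 0.1216
0.125 11 0.1212
0.13 15 0.1216
```

View pics/s6.png

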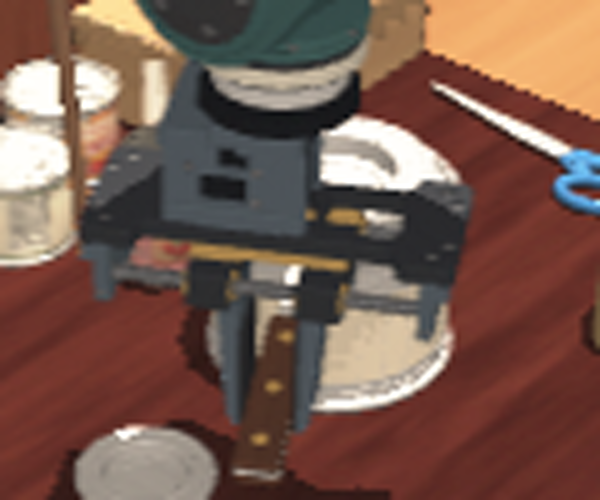

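The bar has tilted about 15° in the hand, and the tip is under the rim. I'll keep going along the arc.

>>> servo_tool([
  [[0.0,0,0.4],0,0.1],
  [[0.1,0,0.8],0,0.1],
  [[0.2,0,1.2],0,0.1],
  [[0.4,0,1.6],0,0.1],
  [[0.5,0,1.9],0,0.1],
  [[0.6,0,2.2],0,0.1],
  [[0.6,0,2.2],0,0.1],
])

```text
clock: 9.52
tool_pos: [0.5432, 0.0489, 0.057]
eef_rot: [[0.497, -0.868, 0.0], [-0.868, -0.497, -0.0], [0.0, -0.0, -1.0]]
wrist_force: [-1.1, 2.2, 3.4]
opening: 0.024
grasp_force: 18.0
```

```bash
cat >> h.py <<'E'
def chk(tag):
    a=np.array([-.5,.8660]);plan();print(state()['ft_torque'])
    im,d,W=look(tag,'top',(150,280,230,400),4)
    s=state();ax=-a;n=np.array([-ax[1],ax[0]]);c=np.array([.625,-.093])
    q=W[...,:2]-c;A=q@a;b=q@n;z=W[...,2]
    for x in np.arange(-.055,.11,.005):
        k=(abs(A-x)<.0025)&(abs(b)<.008)&(z>.03)&(z<.16)
        if k.sum(): print("r",x.round(3),k.sum(),np.median(z[k]).round(4))
E
python3 -c "
from h import *
chk('t7')"
```

```text
t 9.525 tcp [0.5432 0.0489 0.057 ] h -60.17 F [-1.09  2.18  3.41] op 0.024 gf 18.0 q6 152.9
[ 0.22838082  0.11277343 -0.03741287]
r -0.055 9 0.1192
r -0.05 17 0.1204
r -0.045 13 0.1201
r -0.04 17 0.121
r -0.035 22 0.1176
r -0.03 17 0.1077
r -0.025 14 0.1083
r -0.02 16 0.1089
r -0.015 17 0.1095
r -0.01 15 0.1093
r -0.005 15 0.1087
r -0.0 15 0.1097
r 0.005 13 0.1094
r 0.01 15 0.1101
r 0.015 16 0.1105
r 0.02 15 0.1101
r 0.025 16 0.1112
r 0.03 15 0.1122
r 0.035 11 0.1249
r 0.04 15 0.1253
r 0.045 17 0.1255
r 0.05 15 0.1258
r 0.055 22 0.1222
r 0.06 17 0.1143
r 0.065 19 0.1111
r 0.07 17 0.1094
r 0.075 15 0.1073
r 0.08 17 0.1064
r 0.085 8 0.1034
```

The near side of the rim is up about 5 mm and the load is building. I'll press a little further.

>>> servo_tool([
  [[0.1,0,0.4],0,0.1],
  [[0.3,0,0.8],0,0.1],
  [[0.4,0,1.2],0,0.1],
  [[0.6,0,1.5],0,0.1],
  [[0.6,0,1.5],0,0.1],
  [[0.6,0,1.5],0,0.1],
])

```text
clock: 10.32
tool_pos: [0.546, 0.0438, 0.042]
eef_rot: [[0.497, -0.868, -0.0], [-0.868, -0.497, 0.0], [-0.0, 0.0, -1.0]]
wrist_force: [1.1, -0.5, -0.1]
opening: 0.024
grasp_force: 18.0
```

```bash
python3 -c "
from h import *
chk('t8')"
```

```text
t 10.325 tcp [0.546  0.0438 0.042 ] h -60.17 F [ 1.09 -0.49 -0.12] op 0.024 gf 18.0 q6 152.3
[ 0.03585832 -0.12245579  0.05104144]
r -0.055 10 0.1207
r -0.05 17 0.1203
r -0.045 14 0.1205
r -0.04 16 0.1214
r -0.035 23 0.1162
r -0.03 17 0.1087
r -0.025 16 0.109
r -0.02 14 0.1104
r -0.015 14 0.1106
r -0.01 15 0.1102
r -0.005 16 0.1109
r -0.0 16 0.1119
r 0.005 15 0.1118
r 0.01 13 0.1119
r 0.015 16 0.1134
r 0.02 15 0.1131
r 0.025 16 0.1131
r 0.03 12 0.1158
r 0.035 13 0.1286
r 0.04 16 0.128
r 0.045 13 0.1273
r 0.05 18 0.1298
r 0.055 21 0.1234
r 0.06 19 0.117
r 0.065 22 0.1151
r 0.07 19 0.1106
r 0.075 13 0.1069
r 0.08 4 0.1033
r 0.105 2 0.0853
```

```bash
python3 -c "
from h import *
c=np.array([.625,-.093])
for f in('top0','t3','t6','t7','t8'):
    d=np.load(f+'.npz')['d'];W=cloud('top',d);r=np.hypot(*(W[...,:2]-c).transpose(2,0,1))
    print(f,np.median(W[...,2][r<.025]),(r<.025).sum())
    k=(r>.037)&(r<.053)&(abs(W[...,2]-.125)<.012);X=np.c_[W[k][:,:2]-c,np.ones(k.sum())]
    w=np.linalg.lstsq(X,W[k][:,2],rcond=None)[0];print(w.round(4),np.degrees(np.hypot(*w[:2])))
"
```

```text
top0 0.10716672949364063 378
[0.0017 0.005  0.121 ] 0.3009979867503486
t3 0.10728872639497836 377
[-0.0031  0.0027  0.1209] 0.2358409687031722
t6 0.10755503144625876 377
[-0.0015  0.0102  0.1214] 0.5921883231421474
t7 0.10947397060609212 372
[-0.0323  0.0438  0.1232] 3.116902153614796
t8 0.11135119888396408 374
[-0.0472  0.0778  0.1248] 5.21505675445533
```

The lid is loose: its middle is up about 4 mm, it tilts 5° towards the opener, and the load has gone. I'll unload and withdraw the opener.

>>> servo_tool([
  [[-0.3,0,-0.7],0,0.1],
  [[-0.6,0,-1.4],0,0.1],
  [[-1.5,0,-1.6],0,0.1],
  [[-3,0,-1.6],0,0.1],
  [[-5,0,-1.6],0,0.1],
  [[-7,0,-1.6],0,0.1],
  [[-9,0,-1.6],0,0.1],
  [[-9,0,-1.6],0,0.1],
])

```text
clock: 11.38
tool_pos: [0.5004, 0.1232, 0.058]
eef_rot: [[0.499, -0.867, -0.0], [-0.867, -0.499, -0.0], [-0.0, 0.0, -1.0]]
wrist_force: [0.5, -1.0, -1.7]
opening: 0.024
grasp_force: 18.0
```

```bash
python3 -c "
from h import *
chk('t9')
plan((.465,.209,.12,7),(.47,.2,.12,7))
im,d,W=look('s9','scene',(140,330,150,350),3)"
```

```text
t 11.375 tcp [0.5004 0.1232 0.058 ] h -60.06 F [ 0.54 -1.03 -1.68] op 0.024 gf 18.0 q6 161.3
[ 0.15747489  0.03072278 -0.01266637]
r -0.055 11 0.1217
r -0.05 17 0.1197
r -0.045 17 0.1205
r -0.04 13 0.1204
r -0.035 24 0.1158
r -0.03 13 0.1078
r -0.025 16 0.1097
r -0.02 15 0.1099
r -0.015 17 0.1095
r -0.01 14 0.1102
r -0.005 14 0.1103
r -0.0 15 0.112
r 0.005 13 0.1106
r 0.01 17 0.1141
r 0.015 15 0.1114
r 0.02 15 0.1133
r 0.025 15 0.1129
r 0.03 13 0.1146
r 0.035 13 0.1286
r 0.04 14 0.1276
r 0.045 18 0.1283
r 0.05 15 0.1302
r 0.055 28 0.1032
r 0.06 15 0.1014
r 0.065 19 0.0997
r 0.07 18 0.1028
t 11.425 tcp [0.501  0.1227 0.0581] h -60.09 F [ 0.68 -0.15 -1.36] op 0.0239 gf 18.0 q6 161.3
[-9.28 -1.19 -6.19] -1.171 rows 6.3
[-8.25 -1.17 -6.19] -1.171 rows 6.3
```

View pics/s9.png

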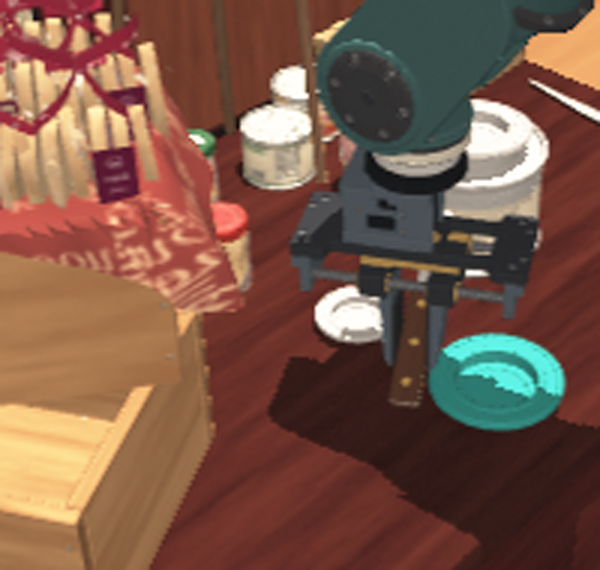

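The lid stays raised, and the opener hangs nose-up in the fingers with its handle end at (405,400). I'll carry it back to its old spot. Pressing the handle end on the counter will level it.

>>> servo_tool([
  [[-1,0,-2],0,0.1],
  [[-2,0,-5],-0.18,0.1],
  [[-4,-0.5,-6.5],-0.36,0.1],
  [[-6,-1,-6.5],-0.54,0.1],
  [[-8,-1.2,-6.5],-0.72,0.1],
  [[-9,-1.2,-6.2],-0.9,0.1],
  [[-9,-1.2,-6.2],-1.08,0.1],
  [[-9,-1.2,-6.2],-1.17,0.1],
])

```text
clock: 12.48
tool_pos: [0.4672, 0.2057, 0.1201]
eef_rot: [[0.992, 0.123, 0.0], [0.123, -0.992, -0.0], [0.0, 0.0, -1.0]]
wrist_force: [-0.2, -0.3, -2.2]
opening: 0.024
grasp_force: 18.0
```

>>> servo_tool([
  [[0,0,5],0,0.1],
  [[0,0,8],0,0.1],
  [[0,0,9],0,0.1],
  [[0,0,9.8],0,0.1],
  [[0,0,10.6],0,0.1],
  [[0,0,11.2],0,0.1],
  [[0,0,11.2],0,0.1],
])

```text
clock: 13.35
tool_pos: [0.4685, 0.2064, 0.0092]
eef_rot: [[0.993, 0.119, 0.003], [0.119, -0.993, 0.001], [0.003, -0.001, -1.0]]
wrist_force: [2.4, 0.6, 2.2]
opening: 0.0241
grasp_force: 18.0
```

```bash
python3 -c "
from h import *
plan((.467,.205,.006,7))
im,d,W=look('s10','scene',(140,330,150,350),3)
"
```

```text
t 13.35 tcp [0.4685 0.2064 0.0092] h 6.86 F [2.44 0.63 2.22] op 0.0241 gf 18.0 q6 104.3
[-0.17  0.12  0.32] -0.003 rows 0.1
```

Release gently, then rise clear.

>>> servo_tool([
  [[-0.1,0,0.3],0,0.1],
  [[-0.1,0,0.3],0,0.35],
  [[-0.1,0,0.3],0,0.6],
  [[-0.1,0,0.3],0,0.6],
  [[-0.1,0,-5],0,0.6],
  [[-0.1,0,-10],0,0.6],
  [[-0.1,0,-16],0,0.6],
  [[-0.1,0,-18],0,0.6],
])

```text
clock: 14.4
tool_pos: [0.4671, 0.2063, 0.1917]
eef_rot: [[0.993, 0.12, 0.004], [0.12, -0.993, 0.002], [0.004, -0.001, -1.0]]
wrist_force: [0.3, 0.2, -0.5]
opening: 0.0546
grasp_force: 0.0
```

```bash
python3 -c "
from h import *
a=np.array([-.5,.8660]);c=np.array([.625,-.093])
im,d,W=look('t10','top',(140,310,180,420),3.3)
r=np.hypot(*(W[...,:2]-c).transpose(2,0,1))
k=(r<.06)&(W[...,2]>.1175)&(W[...,2]<.15);print(cv2.minEnclosingCircle((W[k][:,:2]*1000).astype(np.float32)))
k=(r>.037)&(r<.053)&(abs(W[...,2]-.125)<.012);X=np.c_[W[k][:,:2]-c,np.ones(k.sum())]
w=np.linalg.lstsq(X,W[k][:,2],rcond=None)[0];print(w.round(4))
m=(W[...,2]>.006)&(W[...,0]>.39)&(W[...,0]<.61)&(W[...,1]>.18)&(W[...,1]<.25)
for x in np.arange(.40,.62,.02):
    q=W[m&(abs(W[...,0]-x)<.01)]
    if len(q): print(x.round(2),len(q),np.median(q,0).round(4))
g=c+.0455*a
plan((.55,.08,.22,30),(*g,.2,30),(*g,.14,30))
"
```

```text
((625.1666870117188, -94.00537872314453), 56.24826431274414)
[-0.0532  0.0759  0.1249]
0.4 552 [0.4002 0.2099 0.577 ]
0.42 540 [0.4196 0.2277 0.5434]
0.44 650 [0.4403 0.2192 0.4995]
0.46 612 [0.4595 0.2151 0.5033]
0.48 542 [0.4798 0.2128 0.5011]
0.5 304 [0.4975 0.2027 0.4915]
0.52 33 [0.5123 0.1871 0.4814]
0.54 26 [0.5459 0.2112 0.0137]
0.56 64 [0.5611 0.215  0.0125]
0.58 79 [0.5811 0.2186 0.0139]
0.6 132 [0.6023 0.2412 0.2287]
t 14.45 tcp [0.4676 0.2065 0.1926] h 6.87 F [3.29 0.9  2.37] op 0.055 gf 0.0 q6 104.3
[ 6.69 13.54 -2.72] -0.404 rows 2.5
[10.27 27.43 -0.72] -0.404 rows 4.7
[10.23 27.44  5.28] -0.404 rows 4.8
```

The opener lies flat at its old place. The lid is centred at (0.625,-0.094), with its raised rim top at about 0.128. I'm moving above the raised rim.

>>> servo_tool([
  [[4,8,-2],-0.18,0.5],
  [[8,14,-2.7],-0.36,0.5],
  [[10,20,-2],-0.4,0.5],
  [[10.3,27.6,-1],-0.4,0.5],
  [[10.3,27.6,0],-0.4,0.5],
  [[10.3,27.6,3],-0.4,0.5],
  [[10.3,27.6,3],-0.4,0.5],
  [[10.3,27.6,3],-0.4,0.5],
])

```text
clock: 15.45
tool_pos: [0.6012, -0.0554, 0.1585]
eef_rot: [[0.868, 0.497, -0.0], [0.497, -0.868, 0.0], [-0.0, -0.0, -1.0]]
wrist_force: [0.5, -0.2, 0.2]
opening: 0.0453
grasp_force: 0.0
```

```bash
python3 -c "
from h import *
a=np.array([-.5,.8660]);c=np.array([.625,-.0935]);g=c+.0433*a
plan((*g,.135,30),(*g,.119,30))
im,d,W=look('s11','scene',(150,250,240,360),5)
"
```

```text
t 15.45 tcp [ 0.6012 -0.0554  0.1585] h 29.82 F [ 0.46 -0.15  0.19] op 0.0453 gf 0.0 q6 52.7
[0.15 0.16 2.35] -0.003 rows 0.4
[0.15 0.16 3.95] -0.003 rows 0.6
```

View pics/s11.png

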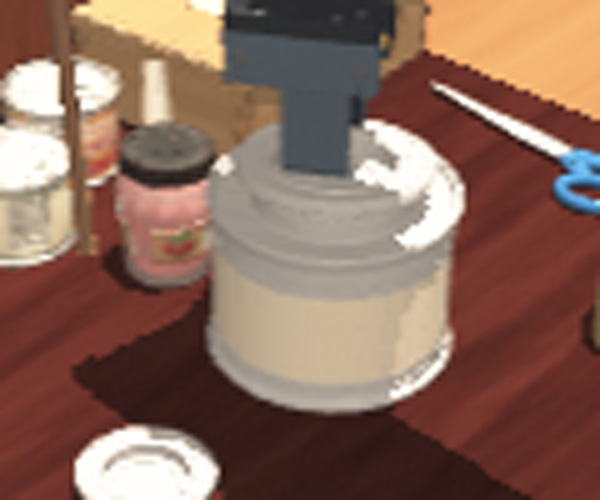

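The outer finger at (318,150) stands over the raised rim, as planned. I'm descending in two stages.

>>> servo_tool([
  [[0.1,0.1,2.4],0,0.5],
  [[0.1,0.1,3.2],0,0.5],
  [[0.1,0.1,3.6],0,0.5],
  [[0.1,0.1,3.6],0,0.5],
])

```text
clock: 16.0
tool_pos: [0.6027, -0.0561, 0.1226]
eef_rot: [[0.868, 0.497, 0.0], [0.497, -0.868, -0.0], [0.0, 0.0, -1.0]]
wrist_force: [-0.4, 0.0, 0.3]
opening: 0.0455
grasp_force: 0.0
```

```bash
python3 -c "
from h import *
a=np.array([-.5,.8660]);c=np.array([.625,-.0935]);g=c+.0433*a
plan((*g,.119,30))"
```

```text
t 16.0 tcp [ 0.6027 -0.0561  0.1226] h 29.8 F [-0.44  0.01  0.34] op 0.0455 gf 0.0 q6 52.7
[0.06 0.02 0.36] -0.004 rows 0.1
```

>>> servo_tool([
  [[0,0,0.3],0,0.5],
  [[0,0,0.3],0,0.5],
  [[0,0,0.3],0,0.35],
  [[0,0,0.3],0,0.15],
  [[0,0,0.3],0,0.15],
  [[0,0,0.3],0,0.15],
  [[0,0,0.3],0,0.15],
], grip_force=20)

```text
clock: 16.88
tool_pos: [0.603, -0.0566, 0.1193]
eef_rot: [[0.868, 0.497, 0.001], [0.497, -0.868, -0.001], [0.001, 0.001, -1.0]]
wrist_force: [2.4, -4.9, -0.8]
opening: 0.0234
grasp_force: 18.1
```

>>> servo_tool([
  [[0,0.1,-0.3],0,0.1],
  [[0,0.1,-0.6],0,0.1],
  [[0,0.1,-1.0],0,0.1],
  [[0,0.2,-1.4],0,0.1],
  [[0,0.2,-2.0],0,0.1],
  [[0,0.2,-3.0],0,0.1],
  [[0,0.2,-5.0],0,0.1],
  [[0,0.2,-7.0],0,0.1],
], grip_force=30)

```text
clock: 17.88
tool_pos: [0.6038, -0.058, 0.191]
eef_rot: [[0.868, 0.497, 0.001], [0.497, -0.868, -0.0], [0.001, 0.0, -1.0]]
wrist_force: [0.2, 0.3, 0.5]
opening: 0.0229
grasp_force: 30.4
```

```bash
python3 -c "
from h import *
plan((.51,-.05,.19,30))
im,d,W=look('s12','scene',(110,250,220,390),4)"
```

```text
t 17.875 tcp [ 0.6038 -0.058   0.191 ] h 29.78 F [0.22 0.34 0.46] op 0.0229 gf 30.4 q6 52.5
[-7.74 -5.36  0.09] -0.004 rows 1.5
```

View pics/s12.png

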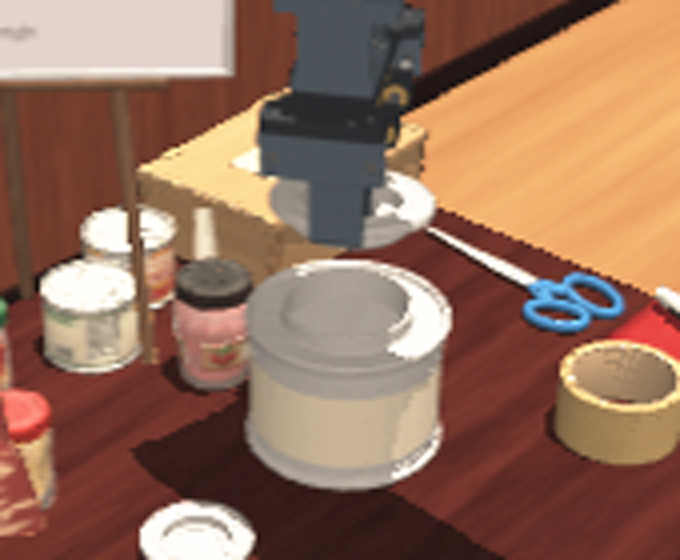

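The lid is off and hangs nearly level at (350,210) over the open neck. I'm carrying it to the free spot in front of the tin.

>>> servo_tool([
  [[-4,-3,0],0,0.1],
  [[-8,-5,0],0,0.1],
  [[-12,-7.4,0],0,0.1],
  [[-12.4,-7.7,0],0,0.1],
  [[-12.4,-7.7,5],0,0.1],
  [[-12.4,-7.7,10],0,0.1],
  [[-12.4,-7.7,13],0,0.1],
  [[-12.4,-7.7,14],0,0.1],
])

```text
clock: 18.92
tool_pos: [0.4577, -0.0527, 0.048]
eef_rot: [[0.868, 0.497, -0.002], [0.497, -0.868, 0.0], [-0.001, -0.001, -1.0]]
wrist_force: [0.3, 0.5, -1.1]
opening: 0.0231
grasp_force: 30.4
```

```bash
python3 -c "
from h import *
plan((.458,-.052,.02,30))
im,d=snapshot('top');W=cloud('top',d);c=np.array([.48,-.09])
r=np.hypot(*(W[...,:2]-c).transpose(2,0,1));k=(r<.075)&(W[...,2]>.025)&(W[...,2]<.1)
P=W[k];print(len(P),P.min(0),P.max(0))
X=np.c_[P[:,:2]-c,np.ones(len(P))];print(np.linalg.lstsq(X,P[:,2],rcond=None)[0])
"
```

```text
t 18.925 tcp [ 0.4577 -0.0527  0.048 ] h 29.78 F [ 0.27  0.47 -1.12] op 0.0231 gf 30.4 q6 50.7
[ 0.07 -0.04  2.8 ] -0.004 rows 0.4
43 [ 0.52645684 -0.09717174  0.04564348] [ 0.55384708 -0.06861551  0.09847798]
[ 1.43563332  0.08440795 -0.02186378]
```

>>> servo_tool([
  [[0,0,1.5],0,0.1],
  [[0,0,2.3],0,0.1],
  [[0,0,2.7],0,0.1],
  [[0,0,2.7],0,0.1],
])

```text
clock: 19.48
tool_pos: [0.4579, -0.0528, 0.0223]
eef_rot: [[0.868, 0.497, 0.0], [0.497, -0.868, -0.0], [0.0, 0.0, -1.0]]
wrist_force: [-0.5, 0.3, 0.9]
opening: 0.0228
grasp_force: 30.5
```

>>> servo_tool([
  [[0,0,0.2],0,0.1],
  [[0,0,0.4],0,0.1],
  [[0,0,0.6],0,0.1],
  [[0,0,0.6],0,0.1],
], grip_force=12)

```text
clock: 19.98
tool_pos: [0.4576, -0.0528, 0.016]
eef_rot: [[0.868, 0.497, -0.0], [0.497, -0.868, 0.0], [-0.0, -0.0, -1.0]]
wrist_force: [-0.6, 2.7, 2.1]
opening: 0.0238
grasp_force: 12.8
```

>>> servo_tool([
  [[0,0,0],0,0.35],
  [[0,0,0],0,0.5],
  [[0,0,0],0,0.5],
  [[0,0,-3],0,0.5],
  [[0,0,-8],0,0.5],
  [[0,0,-14],0,0.5],
  [[0,0,-20],0,0.5],
])

```text
clock: 20.85
tool_pos: [0.4573, -0.0527, 0.2181]
eef_rot: [[0.868, 0.497, -0.0], [0.497, -0.868, -0.0], [-0.0, 0.0, -1.0]]
wrist_force: [1.4, 0.2, -0.4]
opening: 0.0459
grasp_force: 0.0
```

>>> servo_tool([
  [[6,18,0],0,0.5],
  [[6,18,0],0,0.5],
  [[6,18,0],0,0.5],
  [[6,18,0],0,0.5],
  [[6,18,0],0,0.5],
])

```text
clock: 21.48
tool_pos: [0.5986, -0.1791, 0.2155]
eef_rot: [[0.868, 0.496, -0.001], [0.496, -0.868, 0.0], [-0.001, -0.001, -1.0]]
wrist_force: [-0.5, -0.0, -0.1]
opening: 0.0455
grasp_force: 0.0
```

```bash
python3 -c "
from h import *
im,d,W=look('s13','scene',(120,330,200,430),3)
plan()
c=np.array([.48,-.09]);r=np.hypot(*(W[...,:2]-c).transpose(2,0,1));k=(r<.075)&(W[...,2]>.015)&(W[...,2]<.06)
P=W[k];print(len(P),cv2.minEnclosingCircle((P[:,:2]*1000).astype(np.float32)),P[:,2].max())
k=(r>.037)&(r<.053)&(W[...,2]>.015)&(W[...,2]<.06);P=W[k];X=np.c_[P[:,:2]-c,np.ones(len(P))];print(np.linalg.lstsq(X,P[:,2],rcond=None)[0])
"
```

```text
t 21.525 tcp [ 0.5983 -0.1786  0.2157] h 29.79 F [ 0.1   0.32 -0.67] op 0.0455 gf 0.0 q6 41.4
638 ((479.6435852050781, -87.95256805419922), 58.3010368347168) 0.028243103522542078
[ 0.00161873 -0.00139399  0.02304418]
```

```bash
python3 -c "
from h import *
im,d=snapshot('top');W=cloud('top',d)
m=(W[...,2]>.007)&(W[...,2]<.05)&(W[...,0]>.39)&(W[...,0]<.61)&(W[...,1]>.18)&(W[...,1]<.24)
for x in np.arange(.40,.62,.02):
    q=W[m&(abs(W[...,0]-x)<.01)]
    if len(q): print(x.round(2),len(q),np.median(q,0).round(4))
print(close_job())"
```

```text
0.4 4 [0.3917 0.2322 0.0075]
0.42 44 [0.4244 0.2007 0.02  ]
0.44 88 [0.4395 0.2017 0.0201]
0.46 89 [0.4597 0.2028 0.02  ]
0.48 85 [0.4789 0.206  0.0203]
0.5 94 [0.5002 0.2089 0.0205]
0.52 76 [0.5193 0.2115 0.0168]
0.54 61 [0.5392 0.2139 0.0133]
0.56 61 [0.559  0.2161 0.0135]
0.58 59 [0.5797 0.2184 0.0128]
0.6 22 [0.5928 0.2218 0.0114]
the job is handed in; nothing more can be done
None
```

I pried the lid loose with the opener, set it flat on the counter about 145 mm from the tin's axis, laid the opener flat at its old spot and handed the job in at about 21.6 s; no verdict came back, and I viewed 11 pictures, one over the limit of 10.

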